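# Erect the fold-up parts box and hold its latch wall shut

## Task

Put up the fold-flat plywood parts box on the bench: first swing its left and right walls fully upright, then turn the slotted quarter-turn fastener inside the box counter-clockwise until its slot points squarely at the steel tongue of the far wall. Then swing the far wall upright, so that its tongue enters the slot, press it firmly against the corner posts, and finish while still holding it pressed there, as it springs open when let go. Leave the mallet, the plane and the loose chair leg where they are.

Things in the scene. Friction and masses are not known exactly. Their poses are not given: they have to be found in the camera images.
- tray: Fixed plywood box: floor 130 x 200 x 14 mm, a fixed wall on the side nearest the robot (outer face at x = -65, 10 thick, top at z = 99). Origin: centre of the floor's underside, on the bench; z up, x from the fixed near wall to the hinged far wall, y to the left wall. Screwed down; place and yaw (up to 0.3 rad) vary.
- left_wall (a joint): Angle of the left (+y) wall, a plywood flap 116 (along x) x 85 high x 12 mm, hinged on its inner face along y = +100, z = 14 mm of the tray frame. 0 = flat outward, 1.571 = upright (its stop). Starts leaning outward at 0.7 to 1.0. Stiff hinge (0.1 N m): stays where it is left. Push its outer face near the free edge inward and up along the arc.
- right_wall (a joint): The same for the right wall, hinged along y = -100 mm of the tray frame.
- left_wall_edge (a point): Middle of the left wall's free edge (half-way through its 12 mm), 85 mm from the hinge; moves with the wall.
- right_wall_edge (a point): Middle of the right wall's free edge, 85 mm from the hinge; moves with the wall.
- fastener (a joint): Angle of the slotted steel fastener about its vertical axis; grows counter-clockwise from above. 0 = slot along the tray's y, 1.571 = slot along the tray's x, aligned with the tongue. Starts at 0.1 to 0.6; turns from -0.3 to 2.3 with no stop at alignment; light friction (0.05 N m) keeps it where it is left. The tongue allows about 0.15 rad of error; further off it jams.
- fastener_head (a point): Centre of the fastener's head, on its axis, at tray x = 10, y = 0, z = 85 mm: two upright steel cheeks 34 long, 8 thick, 26 high (z 72 to 98) with a 10 mm slot between; 26 mm wide over the outer flats, to be gripped across these from above. Below: a 40 mm disc (z 64 to 72) on a 32 mm square post. Axes turn with the head: y along the slot.
- far_wall (a joint): Angle of the far wall, a plywood flap 190 (along y) x 85 high x 12 mm, hinged on its inner face along x = +65, z = 14 mm of the tray frame. 0 = flat outward; left alone it leans outward at about 0.7, borne by a light hinge spring; 1.571 = upright against the corner posts. The spring pushes it open again (about 0.2 N m when upright, 2 to 3 N at the free edge).
- far_wall_edge (a point): Middle of the far wall's free edge (half-way through its 12 mm), 85 mm from the hinge; moves with the wall.
- frame: The two fixed wooden corner posts (24 mm square, top at z = 99 mm) with a low sill between them, at the far corners of the box; outer faces at tray x = +65. The far wall's inner face is pressed against them. Same origin and axes as the tray.
- mallet: Bystander: joiner's wooden mallet lying flat, head 70 x 100 x 60 mm high, round handle 26 mm thick reaching 200 mm toward -x. Origin under the head's centre.
- block_plane: Bystander: small metal block plane, 150 x 50 x 45 mm. Origin under its centre.
- chair_leg: Bystander: loose square chair leg, 34 x 260 x 34 mm, with a round tenon on one end, lying left of the box, pointing away from the robot. Origin under its centre, y along its length.
- tongue_tip (a point): Middle of the inner end of the far wall's steel tongue: a plate 4 mm thick (y), 16 high, on the wall's inner face at mid-width, reaching 58 mm inward; at z 78 to 94 mm when the wall is upright. Moves with the wall.

How it is judged:
By the outcome, as a careful person would: the job done as asked, in the order asked, and still so for the second after the job is handed in, while the arm keeps its last pose, push and grip.
It also fails if it takes over 72 s, if anything falls off the work surface, if the arm or the gripper's body presses on something with over 40 N, if the wrist force passes 120 N, or if a joint passes its speed limit or range.

## Robot

A 6-joint arm with a two-finger parallel gripper is mounted at the origin on the work surface. World frame = base frame: x ahead of the robot, y to its left, z up, the work surface at z = 0. Lengths are in m, angles in degrees, forces in N, time in s.
With the tool pointing down it reaches from about 0.25 to 0.725 m from the base axis. Payload 9.7 kg.
Tool frame: the origin (TCP) lies on the centre line of the jaws, within the pads' length; the fingertips stand 19 mm ahead of it and the grasp point (between the pads) is the TCP (bot.tcp_to_tips is the z of the fingertips in the tool frame, in m); z points along the fingers, y is the line along which they close (so a half turn about z gives the same grasp; the last joint's range is limited). The gripper opens to 85 mm and grips with 20 to 120 N. Pads are 22 mm wide; open, the fingers measure 114 mm over their backs; the gripper's body (76 mm by 85 mm) begins 54 mm behind the grasp point. The pads swing forward as they close: fully open they stand 13 mm farther back than shut.
Start: joints at [-63.713, 4.979, 10.078, 95.1, 0, 90], TCP at [0.244, -0.493, 0.25] pointing down, gripper open.
Joint ranges: [-179.16, 179.16], [-48.56, 103.87], [-65.8, 70.77], [-126.05, 130.52], [-82.76, 87.17], [-180, 180]. Speed limits (degrees/s): [127.2, 127.2, 147.25, 180, 180, 180].

## Interface

Orientations are given as [roll, pitch, yaw] about the fixed x, y, z axes, in that order (R = Rz(yaw) Ry(pitch) Rx(roll)).
In Python, from workcell import bot gives the robot as it stands. The module is installed in compiled form; this text tells all that it offers.
- The arm moves only by the tool play_rows, never from a script. Its argument "increments" is a list of rows, each an object with "slide": the shift along the tool's x, y, z in mm, a list of three; "angular": the turn, a rotation vector about the tool's x, y, z in degrees, a list of three; "claw": the opening, from -1 (shut) to 1 (fully open). In form: [{"slide": [x, y, z], "angular": [rx, ry, rz], "claw": claw}, ...]. A call has 1 to 8 rows; each row shifts and turns the commanded pose from where the row before left it, along the tool's axes as they then stand; what a row does not reach is not made up. A row lasts 1/10 s, in which the tool goes at most 50 mm and 8.59 degrees, less where a joint would pass 70% of its speed; a pose out of reach is approached as far as the arm can. A call is refused whole if a number of a shift passes 50 or a number of a turn 8.59, either way. A call with a gripper value outside its range is refused whole. The fingers move at their own pace and stop on an object; "squeeze" is the grip in N (left out, the last holds). Time passes only in rows, so rows that do not move let the fingers close. It gives the time, the measured TCP pose, the force, the opening and the grip force at its end, in the units of the state.
- bot.get_obs(): the state, without advancing time (a new reading comes with each control period).
- bot.camera(name): name is "side" or "top"; returns the picture (400x640x3 uint8, red, green, blue); there is no depth.
- bot.camera_info(name): a dict with "fovy" (degrees; the focal length in pixels is half the picture's height over the tangent of half this angle, whatever the lens; pixels are square), "cx", "cy" (the principal point, pixels), "k1" (the pictures are not rectified: a ray, as slopes to the right and down, at radius r is drawn at 1 + k1 r^2 times it, then the intrinsics apply), "R" (3x3) and "t" (3): a world point X has camera coordinates R X + t. Camera axes: x right, y down, z forward; pixel columns grow to the right and rows downward; lengths in m; the calibration is good to about 2 mm. A picture is of the moment at which its call begins. camera_info takes no time and is no camera call.
- bot.job_done(): hands the job in; it is judged then, once.
The state is a dict: "time": time; "q": joint angles; "qd": joint speeds; "joint_efforts": joint torques, N m; "ee_pos": TCP position; "tcp_rot": TCP orientation; "wrist_force": force on the tool from outside, world axes, zero at the start; "torque": the same for the moment, N m; "opening": finger opening in m; "grasp_force": force on a finger pad.
Only numpy, scipy, OpenCV 4.12 (cv2) and the standard library are available. Lean on these libraries where they do the work, as an engineer would, in place of code of your own. Each camera call takes 0.05 s, during which the arm holds its last target. There are 200 camera calls.

## Working session

There is one attempt and no reset: what is moved stays moved. The work goes in short steps, Python scripts to look and compute and a tool call to move; the robot and the scene stay as the last step left them, time stands still between calls to the robot, and variables do not carry over. Pictures are saved under pics/ and viewed, at most 10 in all, crops included, and the job is handed in when it is done.

Besides the shell and the picture viewer there is one more tool, called by a JSON object that holds its "api" and its "payload". play_rows: Moves the arm, as the interface text tells. Its arguments: {"type":"object","properties":{"increments":{"type":"array"},"squeeze":{"type":"number"}},"required":["increments"]}

```bash
mkdir -p pics; cat > h.py <<'E'
import numpy as np, cv2
from workcell import bot
def K(n):
    i=bot.camera_info(n); f=200/np.tan(np.radians(i['fovy'])/2); return i,f
def proj(n,X):
    i,f=K(n); c=np.array(i['R'])@np.array(X,float)+np.array(i['t']); s=c[:2]/c[2]; s=s*(1+i['k1']*(s@s)); return s*f+[i['cx'],i['cy']]
def ray(n,uv):
    i,f=K(n); d=(np.array(uv,float)-[i['cx'],i['cy']])/f; s=d.copy()
    for _ in range(20): s=d/(1+i['k1']*(s@s))
    R=np.array(i['R']); return -R.T@np.array(i['t']), R.T@np.array([s[0],s[1],1])
def onz(n,uv,z):
    o,d=ray(n,uv); return o+d*(z-o[2])/d[2]
def save(n,f):
    im=bot.camera(n); cv2.imwrite('pics/'+f,im[:,:,::-1]); return im
E
python3 - <<'E'
from h import *
save('top','t0.png'); save('side','s0.png'); print(bot.get_obs()); 
for n in('top','side'): print(bot.camera_info(n))
E
```

```text
{'time': 0.1, 'q': array([-6.37142434e+01,  5.00860964e+00,  1.00379472e+01,  9.50991872e+01,
       -1.60508349e-04,  9.00017080e+01]), 'qd': array([ 0.05758764, -0.12669121,  0.05629736, -0.0193946 , -0.01148943,
       -0.0030305 ]), 'joint_efforts': array([-6.12243839e-04, -5.21560693e+01,  4.65653121e+01,  1.59672985e-02,
       -3.69093539e-05,  1.75552015e-05]), 'ee_pos': array([ 0.24348383, -0.49296226,  0.24963823]), 'tcp_rot': array([-1.79930150e+02,  1.62590452e-04,  2.62840488e+01]), 'wrist_force': array([0.14693656, 0.47425202, 0.0819969 ]), 'torque': array([ 0.02531242,  0.03979514, -0.04846593]), 'grasp_force': 0.0, 'opening': 0.08512261164665345}
{'fovy': 49.79721774364709, 'cx': 323.19066357299, 'cy': 198.0454128230792, 'k1': -0.06448000749327815, 'R': array([[ 0.02516661, -0.99959408, -0.01335389],
       [-0.99364739, -0.02354673, -0.1100473 ],
       [ 0.10968818,  0.01603858, -0.99383664]]), 't': array([0.00374588, 0.5684408 , 1.54102191])}
{'fovy': 47.80949711104722, 'cx': 316.37806785371964, 'cy': 200.9617399920782, 'k1': -0.06318795555653851, 'R': array([[-0.70437767, -0.70958352, -0.01852905],
       [-0.4227844 ,  0.44036493, -0.79204298],
       [ 0.57018019, -0.55006359, -0.61018407]]), 't': array([0.38569581, 0.30806665, 1.15910481])}
```

View pics/t0.png

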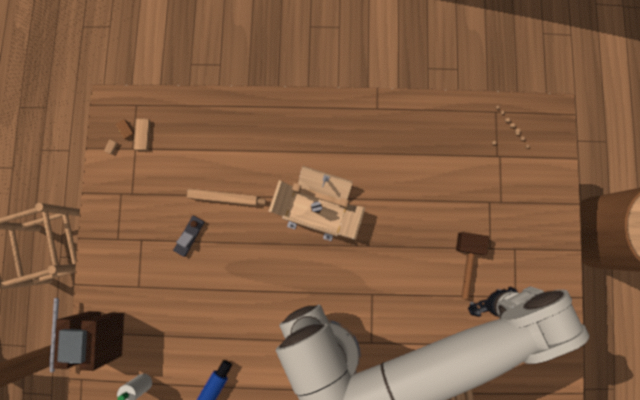

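View pics/s0.png

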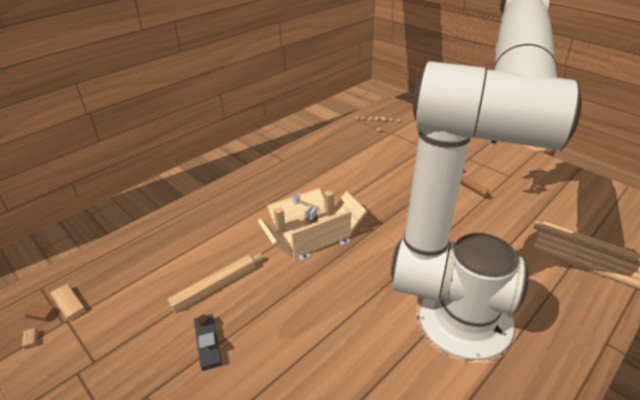

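Top view: box centred near (317,213), the left wall at (283,200), the right wall at (350,225), the far wall at (325,187), and the chair leg's tenon close to the left wall at (265,202). I'll zoom in on both.

```bash
python3 - <<'E'
from h import *
a=cv2.imread('pics/t0.png')[155:255,250:390]; b=cv2.imread('pics/s0.png')[175:275,240:380]
c=cv2.resize(np.vstack([a]),None,fx=5.6,fy=5.6,interpolation=cv2.INTER_CUBIC); cv2.imwrite('pics/c0.png',c)
c=cv2.resize(b,None,fx=5.6,fy=5.6,interpolation=cv2.INTER_CUBIC); cv2.imwrite('pics/c1.png',c)
E
```

```text
(no output)
```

View pics/c0.png

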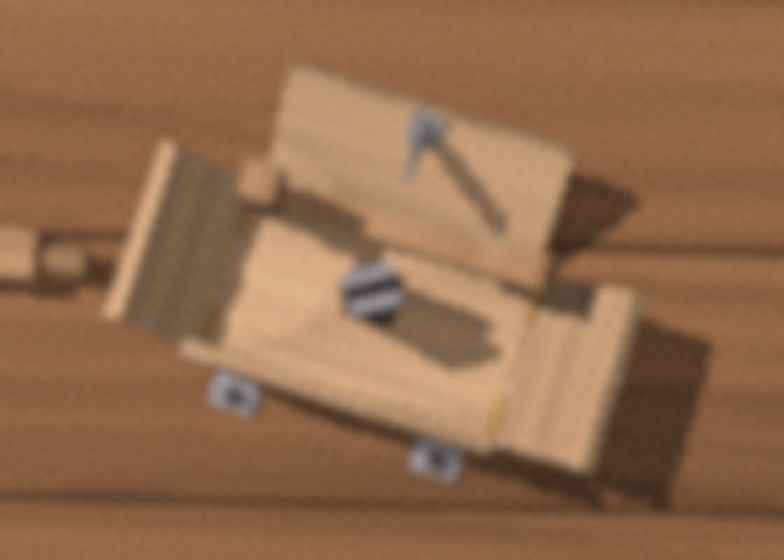

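View pics/c1.png

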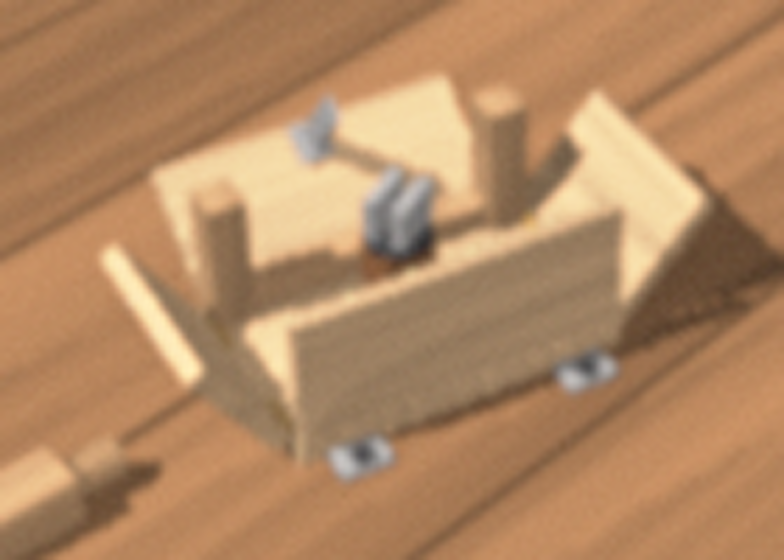

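Crops: the fastener head is at (373,291) in the top crop. In the side crop the post tops are at (220,192) and (498,100), and the near wall's top corners at (296,332) and (620,210). The wall's free edges are clear in both.

```bash
cat >> h.py <<'E'
def T(p): return (p[0]/5.6+250-.4,p[1]/5.6+155-.4)
def S(p): return (p[0]/5.6+240-.4,p[1]/5.6+175-.4)
def tri(a,b):
    o,d=ray('top',a);p,e=ray('side',b); d=d/np.linalg.norm(d);e=e/np.linalg.norm(e)
    st=np.linalg.lstsq(np.c_[d,-e],p-o,rcond=None)[0]; A=o+d*st[0];B=p+e*st[1]; return (A+B)/2,np.linalg.norm(A-B)
E
python3 - <<'E'
from h import *
np.set_printoptions(precision=4,suppress=True)
print('head',onz('top',T((373,291)),.098),onz('side',S((400,185)),.098))
for n,p in dict(pl=(220,192),pr=(498,100),nl=(296,332),nr=(620,210)).items(): print(n,onz('side',S(p),.099))
for n,p in dict(pl=(258,183),nl=(183,350),nr=(490,452)).items(): print(n,onz('top',T(p),.099))
print('left edge outer near/far',tri(T((112,316)),S((190,384))),tri(T((166,143)),S((107,248))))
print('right edge',tri(T((593,470)),S((705,204))),tri(T((632,291)),S((597,94))))
print('far',tri(T((295,68)),S((152,172))),tri(T((572,152)),S((445,76))))
print('slot',onz('top',T((345,302)),.098),onz('top',T((400,282)),.098))
print('leg tenon end',onz('top',T((86,262)),.017), onz('top',T((36,255)),.034))
E
```

```text
head [0.5304 0.0402 0.098 ] [0.5331 0.035  0.098 ]
pl [0.5987 0.1084 0.099 ]
pr [ 0.5477 -0.0574  0.099 ]
nl [0.484  0.1568 0.099 ]
nr [ 0.4311 -0.0313  0.099 ]
pl [0.5964 0.1139 0.099 ]
nl [0.4906 0.1573 0.099 ]
nr [ 0.4322 -0.0348  0.099 ]
left edge outer near/far (array([0.5125, 0.2056, 0.077 ]), np.float64(0.00031411494227316465)) (array([0.6214, 0.1731, 0.0852]), np.float64(0.0031356660153059558))
right edge (array([ 0.4246, -0.0994,  0.0671]), np.float64(0.003521937595075156)) (array([ 0.5346, -0.1243,  0.0745]), np.float64(0.004738490371830561))
far (array([0.6766, 0.0955, 0.0632]), np.float64(0.0003538156780583338)) (array([ 0.6237, -0.0858,  0.0631]), np.float64(0.005963703125027423))
slot [0.5231 0.0574 0.098 ] [0.5364 0.0235 0.098 ]
leg tenon end [0.5523 0.2324 0.017 ] [0.5544 0.2628 0.034 ]
```

Estimate: tray origin about (0.522, 0.041), yaw about −16.3°, and the slot needs about 54° counter-clockwise. I'll align the tool with the tray and close the gripper, then go outside the right wall.

{"api": "play_rows", "payload": {"increments": [{"slide": [0,0,0],"angular": [0,0,8.5],"claw": -1},{"slide": [0,0,0],"angular": [0,0,8.5],"claw": -1},{"slide": [0,0,0],"angular": [0,0,8.5],"claw": -1},{"slide": [0,0,0],"angular": [0,0,8.5],"claw": -1},{"slide": [0,0,0],"angular": [0,0,8.5],"claw": -1},{"slide": [12,-40,0],"angular": [0,0,0],"claw": -1},{"slide": [12,-40,0],"angular": [0,0,0],"claw": -1},{"slide": [12,-40,0],"angular": [0,0,0],"claw": -1}], "squeeze": 40}}

```text
time: 0.9
ee_pos: [0.3119, -0.3868, 0.2498]
tcp_rot: [-180.0, 0.0, -16.3]
wrist_force: [0.8, -0.2, 0.1]
opening: 0.0001
grasp_force: 0.0
```

{"api": "play_rows", "payload": {"increments": [{"slide": [12,-40,0],"angular": [0,0,0],"claw": -1},{"slide": [12,-40,0],"angular": [0,0,0],"claw": -1},{"slide": [12,-40,0],"angular": [0,0,0],"claw": -1},{"slide": [12,-40,0],"angular": [0,0,0],"claw": -1},{"slide": [12,-40,0],"angular": [0,0,0],"claw": -1},{"slide": [12,-40,0],"angular": [0,0,0],"claw": -1},{"slide": [9,-36,0],"angular": [0,0,0],"claw": -1},{"slide": [0,0,0],"angular": [0,0,0],"claw": -1}]}}

```text
time: 1.7
ee_pos: [0.4679, -0.1424, 0.2497]
tcp_rot: [-180.0, 0.0, -16.0]
wrist_force: [-0.1, -1.3, -0.5]
opening: -0.0002
grasp_force: 0.0
```

```bash
cat >> h.py <<'E'
O=np.array([.522,.041,0]);YAW=np.radians(-16.3)
RT=np.array([[np.cos(YAW),-np.sin(YAW),0],[np.sin(YAW),np.cos(YAW),0],[0,0,1]])
def st():
    o=bot.get_obs(); np.set_printoptions(precision=4,suppress=True)
    print('t',o['time'],'tray mm',RT.T@(o['ee_pos']-O)*1000,'rpy',o['tcp_rot'],'F tray',RT.T@o['wrist_force'],'open',o['opening'],'g',o['grasp_force'])
E
python3 -c "
from h import *
st();print(bot.tcp_to_tips)"
```

```text
t 1.7 tray mm [  -0.4456 -191.1766  249.6599] rpy [-179.9515    0.048   -15.9752] F tray [ 0.2566 -1.3114 -0.5171] open -0.0001903387580680776 g 0.0
0.019
```

{"api": "play_rows", "payload": {"increments": [{"slide": [0,0,40],"angular": [0,0,0],"claw": -1},{"slide": [0,0,40],"angular": [0,0,0],"claw": -1},{"slide": [0,0,40],"angular": [0,0,0],"claw": -1},{"slide": [0,0,35],"angular": [0,0,0],"claw": -1},{"slide": [0,0,20],"angular": [0,0,0],"claw": -1},{"slide": [0,0,0],"angular": [0,0,0],"claw": -1},{"slide": [0,-10,0],"angular": [0,0,0],"claw": -1},{"slide": [0,-10,0],"angular": [0,0,0],"claw": -1}]}}

```text
time: 2.5
ee_pos: [0.4714, -0.1317, 0.0769]
tcp_rot: [-179.7, -0.1, -15.7]
wrist_force: [0.4, 0.3, 0.9]
opening: 0.0001
grasp_force: 0.0
```

{"api": "play_rows", "payload": {"increments": [{"slide": [0,-8,0],"angular": [0,0,0],"claw": -1},{"slide": [0,-8,0],"angular": [0,0,0],"claw": -1},{"slide": [0,-8,0],"angular": [0,0,0],"claw": -1},{"slide": [0,-6,0],"angular": [0,0,0],"claw": -1},{"slide": [0,-4,0],"angular": [0,0,0],"claw": -1},{"slide": [0,0,0],"angular": [0,0,0],"claw": -1}]}}

```text
time: 3.1
ee_pos: [0.4748, -0.122, 0.0806]
tcp_rot: [-179.7, -0.3, -14.5]
wrist_force: [-19.0, -31.4, 32.9]
opening: -0.0002
grasp_force: 22.4
```

```bash
python3 -c "
from h import *
st()"
```

```text
t 3.1 tray mm [   0.4889 -169.7231   80.6003] rpy [-179.6631   -0.3299  -14.5454] F tray [ -9.4323 -35.4546  32.9315] open -0.00019285703805495318 g 22.445050332389656
```

The finger seems to press on the edge face because the tip is too high. I'll back off and go lower.

{"api": "play_rows", "payload": {"increments": [{"slide": [0,20,0],"angular": [0,0,0],"claw": -1},{"slide": [0,20,0],"angular": [0,0,0],"claw": -1},{"slide": [0,16,0],"angular": [0,0,0],"claw": -1},{"slide": [0,0,0],"angular": [0,0,0],"claw": -1},{"slide": [0,0,0],"angular": [0,0,0],"claw": -1}]}}

```text
time: 3.6
ee_pos: [0.461, -0.171, 0.0751]
tcp_rot: [-179.0, -0.0, -14.4]
wrist_force: [0.3, 0.2, 0.5]
opening: -0.0001
grasp_force: 0.0
```

```bash
python3 - <<'E'
from h import *
st()
a=save('top','t1.png')[155:255,270:410][:,:,::-1]; b=save('side','s1.png')[160:260,290:430][:,:,::-1]
c=cv2.resize(np.hstack([a,b]),None,fx=2.85,fy=2.85,interpolation=cv2.INTER_CUBIC); c=np.vstack([cv2.resize(x,(560,300),interpolation=cv2.INTER_CUBIC) for x in (a[:75],b[10:85])]);cv2.imwrite('pics/c2.png',c)
E
```

```text
t 3.6 tray mm [   1.0002 -220.5979   75.0531] rpy [-178.9603   -0.0333  -14.3738] F tray [0.2636 0.2617 0.5463] open -5.160333391267053e-05 g 0.0
```

View pics/c2.png

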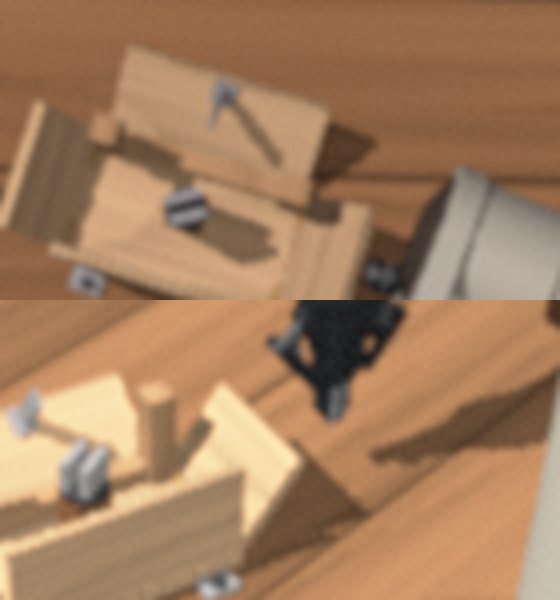

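The view shows the right wall (360,230) unchanged at about 0.75–0.8 and the closed fingers clear of it. I'll go 20 mm lower and push along the arc.

{"api": "play_rows", "payload": {"increments": [{"slide": [0,0,20],"angular": [0,0,2],"claw": -1},{"slide": [0,-15,0],"angular": [0,0,0],"claw": -1},{"slide": [0,-15,0],"angular": [0,0,0],"claw": -1},{"slide": [0,-8,-3],"angular": [0,0,0],"claw": -1},{"slide": [0,-8,-4],"angular": [0,0,0],"claw": -1},{"slide": [0,-4,-2],"angular": [0,0,0],"claw": -1},{"slide": [0,0,0],"angular": [0,0,0],"claw": -1}]}}

```text
time: 4.4
ee_pos: [0.4736, -0.1288, 0.0652]
tcp_rot: [-178.7, -0.0, -15.8]
wrist_force: [-0.7, 0.8, 0.6]
opening: -0.0002
grasp_force: 0.0
```

```bash
python3 -c "
from h import *
st()"
```

```text
t 4.4 tray mm [   1.1907 -176.6084   65.2361] rpy [-178.7188   -0.0246  -15.8441] F tray [-0.8807  0.5404  0.6044] open -0.0001731043046021966 g 0.0
```

{"api": "play_rows", "payload": {"increments": [{"slide": [0,-7,-2],"angular": [0,0,0],"claw": -1},{"slide": [0,-7,-3],"angular": [0,0,0],"claw": -1},{"slide": [0,-7,-3],"angular": [0,0,0],"claw": -1},{"slide": [0,0,0],"angular": [0,0,0],"claw": -1}]}}

```text
time: 4.8
ee_pos: [0.4761, -0.1194, 0.0736]
tcp_rot: [-178.2, 0.0, -15.0]
wrist_force: [-0.4, -0.2, 0.4]
opening: 0.0003
grasp_force: 0.2
```

{"api": "play_rows", "payload": {"increments": [{"slide": [0,-7,-3],"angular": [0,0,0],"claw": -1},{"slide": [0,-7,-3],"angular": [0,0,0],"claw": -1},{"slide": [0,0,0],"angular": [0,0,0],"claw": -1}]}}

```text
time: 5.1
ee_pos: [0.4778, -0.113, 0.08]
tcp_rot: [-177.9, 0.0, -14.4]
wrist_force: [-0.1, -1.1, 0.8]
opening: 0.0001
grasp_force: 0.1
```

```bash
python3 -c "
from h import *
st()"
```

```text
t 5.1 tray mm [   0.7686 -160.234    80.0272] rpy [-177.9155    0.0082  -14.3796] F tray [ 0.2354 -1.1065  0.8486] open 5.903545186700372e-05 g 0.14130291238188875
```

```bash
python3 -c "
from h import *
st();o=bot.get_obs();print(o['q'],o['joint_efforts'],o['torque'],o['qd'])"
```

```text
t 5.1 tray mm [   0.7686 -160.234    80.0272] rpy [-177.9155    0.0082  -14.3796] F tray [ 0.2354 -1.1065  0.8486] open 5.903545186700372e-05 g 0.14130291238188875
[-14.4372  -2.9178 -16.7973  76.1308   2.0845 179.9424] [  0.2951 -43.0051  46.3612   0.0674   0.2464   0.0007] [-0.0292 -0.0314 -0.0205] [-0.2055  0.0992 -0.2845 -0.5281 -0.0674  0.0309]
```

{"api": "play_rows", "payload": {"increments": [{"slide": [0,0,0],"angular": [0,0,0],"claw": -1},{"slide": [0,0,0],"angular": [0,0,0],"claw": -1}]}}

```text
time: 5.3
ee_pos: [0.4775, -0.1132, 0.0794]
tcp_rot: [-177.9, 0.0, -14.4]
wrist_force: [-0.0, 0.2, 0.2]
opening: -0.0002
grasp_force: 0.0
```

```bash
python3 -c "
from h import *
st();o=bot.get_obs();print(o['q'],o['joint_efforts'],o['torque'],o['qd'])"
```

```text
t 5.3 tray mm [   0.5838 -160.4826   79.4422] rpy [-177.9213    0.041   -14.4042] F tray [-0.0663  0.1911  0.2222] open -0.00017070931089045258 g 0.0
[-14.4623  -2.8985 -16.8442  76.0975   2.0787 179.9418] [  0.0492 -43.2427  46.4649   0.0123   0.1209  -0.0001] [-0.0472 -0.0054 -0.0027] [-0.147   0.053   0.0045 -0.0011 -0.1139  0.0428]
```

Joint 6 has hit its 180° limit. I'll back off and turn 90° the other way, which also pushes with the flat pad sides.

{"api": "play_rows", "payload": {"increments": [{"slide": [0,30,0],"angular": [0,0,0],"claw": -1},{"slide": [0,30,0],"angular": [0,0,0],"claw": -1},{"slide": [0,0,0],"angular": [-2,0,0],"claw": -1},{"slide": [0,0,0],"angular": [0,0,-8.5],"claw": -1},{"slide": [0,0,0],"angular": [0,0,-8.5],"claw": -1},{"slide": [0,0,0],"angular": [0,0,-8.5],"claw": -1},{"slide": [0,0,0],"angular": [0,0,-8.5],"claw": -1},{"slide": [0,0,0],"angular": [0,0,-8.5],"claw": -1}]}}

```text
time: 6.1
ee_pos: [0.4625, -0.1713, 0.0772]
tcp_rot: [-179.9, -0.0, 28.4]
wrist_force: [-0.3, 1.0, -0.8]
opening: -0.0001
grasp_force: 0.0
```

{"api": "play_rows", "payload": {"increments": [{"slide": [0,0,0],"angular": [0,0,-8.5],"claw": -1},{"slide": [0,0,0],"angular": [0,0,-8.5],"claw": -1},{"slide": [0,0,0],"angular": [0,0,-8.5],"claw": -1},{"slide": [0,0,0],"angular": [0,0,-8.5],"claw": -1},{"slide": [0,0,0],"angular": [0,0,-8.5],"claw": -1},{"slide": [0,0,0],"angular": [0,0,-3],"claw": -1},{"slide": [0,0,0],"angular": [0,0,0],"claw": -1}]}}

```text
time: 6.8
ee_pos: [0.4625, -0.1713, 0.0772]
tcp_rot: [-179.9, -0.1, 73.6]
wrist_force: [-0.2, 1.0, -0.1]
opening: 0.0001
grasp_force: 0.0
```

```bash
python3 -c "
from h import *
st();o=bot.get_obs();print(o['q'])
b=save('side','s2.png');c=cv2.resize(b[150:290,240:440,::-1],None,fx=3,fy=3,interpolation=cv2.INTER_CUBIC);cv2.imwrite('pics/c3.png',c)"
```

```text
t 6.8 tray mm [   2.5261 -220.5034   77.2237] rpy [-179.9491   -0.0762   73.6178] F tray [-0.5279  0.9218 -0.1269] open 7.531636915490979e-05 g 0.0
[-20.3665  -2.4779 -16.6684  75.8655   0.0725  86.0155]
```

View pics/c3.png

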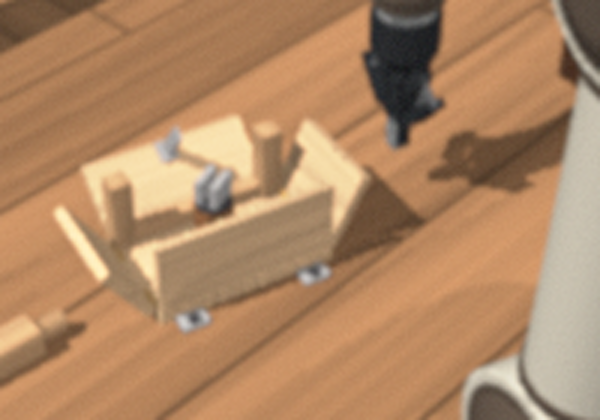

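The right wall is slightly raised, with its near top corner at (370,180); everything else is undisturbed. Now I'll push it with the flat pad sides.

{"api": "play_rows", "payload": {"increments": [{"slide": [0,0,20],"angular": [0,0,0],"claw": -1},{"slide": [20,0,0],"angular": [0,0,0],"claw": -1},{"slide": [20,0,0],"angular": [0,0,0],"claw": -1},{"slide": [8,0,-3],"angular": [0,0,0],"claw": -1},{"slide": [8,0,-4],"angular": [0,0,0],"claw": -1},{"slide": [8,0,-4],"angular": [0,0,0],"claw": -1},{"slide": [8,0,-3],"angular": [0,0,0],"claw": -1},{"slide": [0,0,0],"angular": [0,0,0],"claw": -1}]}}

```text
time: 7.65
ee_pos: [0.4835, -0.1019, 0.0722]
tcp_rot: [180.0, -0.1, 73.6]
wrist_force: [-0.1, -0.4, -0.9]
opening: -0.0003
grasp_force: 0.0
```

{"api": "play_rows", "payload": {"increments": [{"slide": [8,0,-2],"angular": [0,0,0],"claw": -1},{"slide": [8,0,-2],"angular": [0,0,0],"claw": -1},{"slide": [4,0,0],"angular": [0,0,0],"claw": -1},{"slide": [0,0,0],"angular": [0,0,0],"claw": -1}]}}

```text
time: 8.05
ee_pos: [0.4895, -0.0828, 0.0772]
tcp_rot: [179.9, -0.1, 73.6]
wrist_force: [-2.1, -2.3, 11.7]
opening: 0.0002
grasp_force: 0.3
```

```bash
python3 -c "
from h import *
st()"
```

```text
t 8.05 tray mm [   3.5355 -127.9855   77.1693] rpy [179.897   -0.0658  73.5943] F tray [-1.336  -2.7876 11.7189] open 0.00024361767742279164 g 0.2504797741858056
```

{"api": "play_rows", "payload": {"increments": [{"slide": [0,0,-8],"angular": [0,0,0],"claw": -1},{"slide": [2,0,0],"angular": [0,0,0],"claw": -1},{"slide": [2,0,0],"angular": [0,0,0],"claw": -1},{"slide": [0,0,0],"angular": [0,0,0],"claw": -1}]}}

```text
time: 8.45
ee_pos: [0.4897, -0.0789, 0.0831]
tcp_rot: [-179.9, -0.1, 73.6]
wrist_force: [0.1, -1.3, 0.9]
opening: -0.0001
grasp_force: 0.0
```

```bash
python3 -c "
from h import *
st()"
```

```text
t 8.45 tray mm [   2.6588 -124.1897   83.0895] rpy [-179.9317   -0.0761   73.6009] F tray [ 0.4061 -1.186   0.9236] open -8.204883732117222e-05 g 0.013096425561407443
```

{"api": "play_rows", "payload": {"increments": [{"slide": [2,0,0],"angular": [0,0,0],"claw": -1},{"slide": [2,0,0],"angular": [0,0,0],"claw": -1},{"slide": [0,0,0],"angular": [0,0,0],"claw": -1}]}}

```text
time: 8.75
ee_pos: [0.4908, -0.0752, 0.0832]
tcp_rot: [-179.9, -0.1, 73.6]
wrist_force: [-0.4, -0.2, 1.0]
opening: -0.0003
grasp_force: 0.0
```

{"api": "play_rows", "payload": {"increments": [{"slide": [2,0,0],"angular": [0,0,0],"claw": -1},{"slide": [0,0,0],"angular": [0,0,0],"claw": -1}]}}

```text
time: 8.95
ee_pos: [0.4911, -0.0741, 0.0833]
tcp_rot: [-179.9, 0.1, 73.6]
wrist_force: [-1.7, -5.4, 1.0]
opening: -0.0
grasp_force: 3.0
```

```bash
python3 -c "
from h import *
st()"
```

```text
t 8.95 tray mm [   2.6396 -119.1826   83.3041] rpy [-179.9381    0.0505   73.5591] F tray [-0.1143 -5.6793  0.9805] open -2.573077145331087e-05 g 3.045004718005657
```

{"api": "play_rows", "payload": {"increments": [{"slide": [2,0,0],"angular": [0,0,0],"claw": -1},{"slide": [0,0,0],"angular": [0,0,0],"claw": -1},{"slide": [-20,0,0],"angular": [0,0,0],"claw": -1},{"slide": [-10,0,-30],"angular": [0,0,0],"claw": -1},{"slide": [0,0,-45],"angular": [0,0,0],"claw": -1},{"slide": [0,0,-35],"angular": [0,0,0],"claw": -1},{"slide": [20,0,-10],"angular": [0,0,0],"claw": -1},{"slide": [45,0,0],"angular": [0,0,0],"claw": -1}]}}

```text
time: 9.75
ee_pos: [0.5028, -0.0392, 0.206]
tcp_rot: [179.8, -0.1, 73.4]
wrist_force: [0.6, -0.1, -1.0]
opening: 0.0005
grasp_force: 0.0
```

{"api": "play_rows", "payload": {"increments": [{"slide": [45,0,0],"angular": [0,0,0],"claw": -1},{"slide": [45,0,0],"angular": [0,0,0],"claw": -1},{"slide": [45,0,0],"angular": [0,0,0],"claw": -1},{"slide": [45,0,0],"angular": [0,0,0],"claw": -1},{"slide": [45,0,0],"angular": [0,0,0],"claw": -1},{"slide": [45,0,0],"angular": [0,0,0],"claw": -1},{"slide": [25,0,0],"angular": [0,0,0],"claw": -1},{"slide": [0,0,0],"angular": [0,0,0],"claw": -1}]}}

```text
time: 10.55
ee_pos: [0.5853, 0.2481, 0.2024]
tcp_rot: [-179.9, -0.1, 73.8]
wrist_force: [-0.1, -0.4, 0.2]
opening: -0.0001
grasp_force: 0.0
```

```bash
python3 -c "
from h import *
st();print(bot.get_obs()['q'])
b=save('side','s3.png');a=save('top','t3.png');c=np.vstack([cv2.resize(x[...,::-1],(600,300),interpolation=cv2.INTER_CUBIC) for x in (a[150:250,230:430],b[165:265,220:420])]);cv2.imwrite('pics/c4.png',c)"
```

```text
t 10.55 tray mm [  2.6488 216.5274 202.4407] rpy [-179.8779   -0.0569   73.7821] F tray [ 0.0237 -0.3878  0.2212] open -9.36900654302173e-05 g 0.0
[ 22.9185  16.3788  17.881   91.561    0.1212 129.1363]
```

View pics/c4.png

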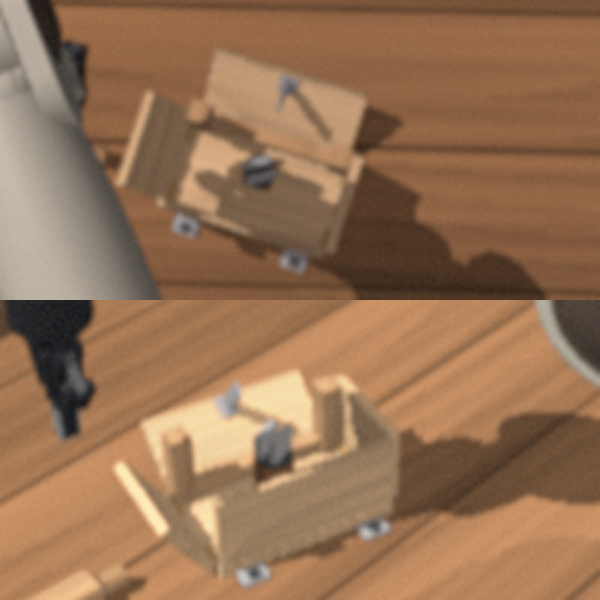

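Right wall upright: its thin top edge shows at (345,205) in the top half. Now the left wall, keeping the tips above the chair leg.

{"api": "play_rows", "payload": {"increments": [{"slide": [-15,0,40],"angular": [0,0,0],"claw": -1},{"slide": [0,0,40],"angular": [0,0,0],"claw": -1},{"slide": [0,0,35],"angular": [0,0,0],"claw": -1},{"slide": [0,0,22],"angular": [0,0,0],"claw": -1},{"slide": [-10,0,0],"angular": [0,0,0],"claw": -1},{"slide": [-10,0,0],"angular": [0,0,0],"claw": -1},{"slide": [-8,0,0],"angular": [0,0,0],"claw": -1},{"slide": [0,0,0],"angular": [0,0,0],"claw": -1}]}}

```text
time: 11.45
ee_pos: [0.5738, 0.2026, 0.0691]
tcp_rot: [179.9, -0.2, 73.5]
wrist_force: [0.0, 0.6, 0.3]
opening: 0.0001
grasp_force: 0.0
```

{"api": "play_rows", "payload": {"increments": [{"slide": [-8,0,-3],"angular": [0,0,0],"claw": -1},{"slide": [-8,0,-4],"angular": [0,0,0],"claw": -1},{"slide": [-8,0,-4],"angular": [0,0,0],"claw": -1},{"slide": [-8,0,-4],"angular": [0,0,0],"claw": -1},{"slide": [-8,0,-4],"angular": [0,0,0],"claw": -1},{"slide": [-6,0,-1],"angular": [0,0,0],"claw": -1},{"slide": [0,0,0],"angular": [0,0,0],"claw": -1}]}}

```text
time: 12.15
ee_pos: [0.5605, 0.1614, 0.0869]
tcp_rot: [-179.9, -0.4, 73.7]
wrist_force: [4.1, 15.2, -4.5]
opening: -0.0001
grasp_force: 8.0
```

```bash
python3 -c "
from h import *
st()"
```

```text
t 12.15 tray mm [  3.1601 126.3361  86.8805] rpy [-179.9337   -0.3954   73.6553] F tray [-0.271  15.707  -4.4589] open -5.395641591605554e-05 g 7.978382930159569
```

The left wall is at its stop, and the contact points symmetrically correct the tray y by +3.5 mm. I'll retract over the fastener, turning to the slot's yaw of about 107°.

{"api": "play_rows", "payload": {"increments": [{"slide": [20,0,0],"angular": [0,0,0],"claw": -1},{"slide": [5,0,-35],"angular": [0,0,0],"claw": -1},{"slide": [0,0,-40],"angular": [0,0,0],"claw": -1},{"slide": [0,0,-35],"angular": [0,0,0],"claw": -1},{"slide": [-40,2,0],"angular": [0,0,0],"claw": 0.4},{"slide": [-40,2,0],"angular": [0,0,0],"claw": 0.4},{"slide": [-40,2,0],"angular": [0,0,0],"claw": 0.4},{"slide": [-28,1,0],"angular": [0,0,0],"claw": 0.4}]}}

```text
time: 12.95
ee_pos: [0.5314, 0.0377, 0.1966]
tcp_rot: [-179.9, 0.0, 73.5]
wrist_force: [-0.1, 0.1, -0.4]
opening: 0.0582
grasp_force: 0.0
```

{"api": "play_rows", "payload": {"increments": [{"slide": [0,0,0],"angular": [0,0,-8.4],"claw": 0.4},{"slide": [0,0,0],"angular": [0,0,-8.4],"claw": 0.4},{"slide": [0,0,0],"angular": [0,0,-8.4],"claw": 0.4},{"slide": [0,0,0],"angular": [0,0,-8.4],"claw": 0.4},{"slide": [0,0,0],"angular": [0,0,0],"claw": 0.4}]}}

```text
time: 13.45
ee_pos: [0.5321, 0.0396, 0.1964]
tcp_rot: [-179.9, -0.1, 107.3]
wrist_force: [0.5, -0.4, -0.2]
opening: 0.0598
grasp_force: 0.0
```

```bash
cat >> h.py <<'E'
O=np.array([.523,.0443,0])
E
python3 -c "
from h import *
st();print(bot.get_obs()['q'])"
```

```text
t 13.45 tray mm [ 10.0488  -1.9966 196.4365] rpy [-179.9461   -0.0502  107.3098] F tray [ 0.5654 -0.2132 -0.191 ] open 0.05977603480620618 g 0.0
[ 4.2341  1.9987  0.9823 89.0475  0.0367 76.9243]
```

{"api": "play_rows", "payload": {"increments": [{"slide": [2,0,30],"angular": [0,0,0],"claw": 0.4},{"slide": [0,0,30],"angular": [0,0,0],"claw": 0.4},{"slide": [0,0,20],"angular": [0,0,0],"claw": 0.4},{"slide": [0,0,15],"angular": [0,0,0],"claw": 0.4},{"slide": [0,0,6],"angular": [0,0,0],"claw": 0.4},{"slide": [0,0,0],"angular": [0,0,0],"claw": 0.4}]}}

```text
time: 14.05
ee_pos: [0.5313, 0.0415, 0.0952]
tcp_rot: [-179.9, -0.1, 107.1]
wrist_force: [0.8, -0.5, -0.1]
opening: 0.0593
grasp_force: 0.0
```

{"api": "play_rows", "payload": {"increments": [{"slide": [0,0,0],"angular": [0,0,0],"claw": -1},{"slide": [0,0,0],"angular": [0,0,0],"claw": -1},{"slide": [0,0,0],"angular": [0,0,0],"claw": -1},{"slide": [0,0,0],"angular": [0,0,0],"claw": -1},{"slide": [0,0,0],"angular": [0,0,0],"claw": -1}], "squeeze": 30}}

```text
time: 14.55
ee_pos: [0.532, 0.0415, 0.0968]
tcp_rot: [179.9, -0.1, 107.2]
wrist_force: [-1.6, 0.9, 5.9]
opening: 0.0251
grasp_force: 30.6
```

```bash
python3 -c "
from h import *
st();print(bot.get_obs()['torque'])"
```

```text
t 14.55 tray mm [ 9.4147 -0.1533 96.7895] rpy [179.8921  -0.0532 107.1761] F tray [-1.7718  0.3853  5.9273] open 0.02514468787259231 g 30.61411678791046
[ 0.0095  0.2174 -0.0551]
```

{"api": "play_rows", "payload": {"increments": [{"slide": [0,0,-2],"angular": [0,0,-7],"claw": -1},{"slide": [0,0,0],"angular": [0,0,-7],"claw": -1},{"slide": [0,0,0],"angular": [0,0,-7],"claw": -1},{"slide": [0,0,0],"angular": [0,0,-7],"claw": -1},{"slide": [0,0,0],"angular": [0,0,-7],"claw": -1},{"slide": [0,0,0],"angular": [0,0,-7],"claw": -1},{"slide": [0,0,0],"angular": [0,0,-7],"claw": -1},{"slide": [0,0,0],"angular": [0,0,-7.5],"claw": -1}]}}

```text
time: 15.35
ee_pos: [0.5322, 0.0418, 0.097]
tcp_rot: [179.9, 0.0, 164.0]
wrist_force: [6.4, 2.6, -8.1]
opening: 0.0253
grasp_force: 32.2
```

{"api": "play_rows", "payload": {"increments": [{"slide": [0,0,0],"angular": [0,0,0],"claw": -1},{"slide": [0,0,0],"angular": [0,0,0],"claw": -1}]}}

```text
time: 15.55
ee_pos: [0.5321, 0.0418, 0.097]
tcp_rot: [179.9, 0.0, 163.7]
wrist_force: [6.4, 1.0, -9.7]
opening: 0.0253
grasp_force: 32.2
```

```bash
python3 -c "
from h import *
st();print(bot.get_obs()['torque'])"
```

```text
t 15.55 tray mm [ 9.4853  0.1244 96.9542] rpy [179.8915   0.0033 163.7095] F tray [ 5.8983  2.7742 -9.6694] open 0.025291310732762966 g 32.164984345436096
[ 0.3993 -1.3499  0.0749]
```

{"api": "play_rows", "payload": {"increments": [{"slide": [0,0,0],"angular": [0,0,0],"claw": 0.4},{"slide": [0,0,0],"angular": [0,0,0],"claw": 0.4},{"slide": [0,0,0],"angular": [0,0,0],"claw": 0.4},{"slide": [0,0,0],"angular": [0,0,0],"claw": 0.4},{"slide": [0,0,-20],"angular": [0,0,0],"claw": 0.4},{"slide": [0,0,-40],"angular": [0,0,0],"claw": 0.4},{"slide": [0,0,-40],"angular": [0,0,0],"claw": 0.4},{"slide": [0,-40,0],"angular": [0,0,0],"claw": -1}]}}

```text
time: 16.35
ee_pos: [0.5227, 0.0049, 0.2031]
tcp_rot: [179.8, 0.4, 163.9]
wrist_force: [0.9, -1.0, -0.8]
opening: 0.0464
grasp_force: 0.0
```

{"api": "play_rows", "payload": {"increments": [{"slide": [0,-40,0],"angular": [0,0,0],"claw": -1},{"slide": [0,-40,0],"angular": [0,0,0],"claw": -1},{"slide": [0,-40,0],"angular": [0,0,0],"claw": -1},{"slide": [0,-40,0],"angular": [0,0,0],"claw": -1},{"slide": [0,0,0],"angular": [0,0,0],"claw": -1}]}}

```text
time: 16.85
ee_pos: [0.4741, -0.154, 0.1976]
tcp_rot: [180.0, -0.0, 163.4]
wrist_force: [0.2, 0.7, -0.7]
opening: -0.0004
grasp_force: 0.0
```

```bash
python3 - <<'E'
from h import *
st()
b=save('side','s4.png');a=save('top','t4.png')
c=np.vstack([cv2.resize(x[...,::-1],(600,300),interpolation=cv2.INTER_CUBIC) for x in (a[180:240,260:380],b[175:265,240:420])]);cv2.imwrite('pics/c5.png',c)
E
```

```text
t 16.85 tray mm [   8.7076 -204.1026  197.6187] rpy [179.9877  -0.0171 163.4406] F tray [ 0.0429  0.6914 -0.7117] open -0.0004238094318540262 g 0.0
```

View pics/c5.png

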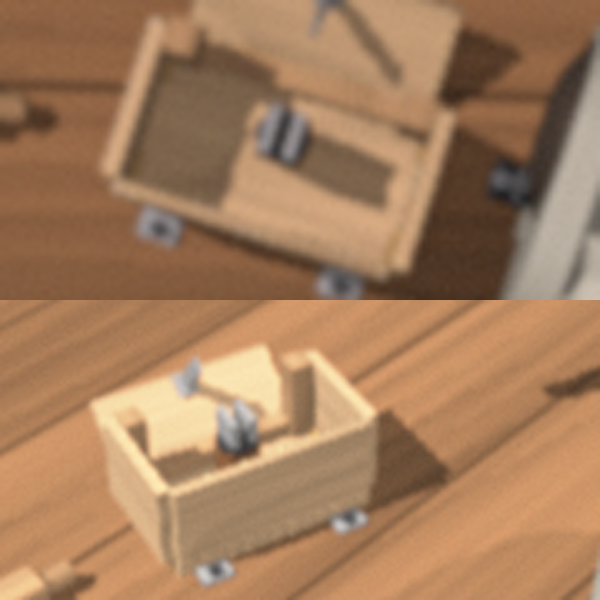

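Both walls are upright and the slot at (283,135) is parallel to the side walls, so it is aligned with the tongue. I'll go beyond the far wall.

{"api": "play_rows", "payload": {"increments": [{"slide": [-31,40,0],"angular": [0,0,0],"claw": -1},{"slide": [-31,40,0],"angular": [0,0,0],"claw": -1},{"slide": [-31,40,0],"angular": [0,0,0],"claw": -1},{"slide": [-31,40,0],"angular": [0,0,0],"claw": -1},{"slide": [-32,40,0],"angular": [0,0,0],"claw": -1},{"slide": [-5,4,0],"angular": [0,0,0],"claw": -1},{"slide": [0,0,0],"angular": [0,0,0],"claw": -1}]}}

```text
time: 17.65
ee_pos: [0.6848, 0.0004, 0.1957]
tcp_rot: [180.0, -0.2, 163.9]
wrist_force: [-0.1, 0.1, -0.3]
opening: -0.0002
grasp_force: 0.0
```

{"api": "play_rows", "payload": {"increments": [{"slide": [0,0,40],"angular": [0,0,0],"claw": -1},{"slide": [0,0,40],"angular": [0,0,0],"claw": -1},{"slide": [0,0,35],"angular": [0,0,0],"claw": -1},{"slide": [0,0,25],"angular": [0,0,0],"claw": -1},{"slide": [0,0,0],"angular": [0,0,0],"claw": -1}]}}

```text
time: 18.15
ee_pos: [0.6811, -0.0023, 0.0543]
tcp_rot: [-180.0, -0.4, 163.7]
wrist_force: [0.7, 0.5, -0.2]
opening: 0.0001
grasp_force: 0.0
```

```bash
python3 -c "
from h import *
st();print(bot.get_obs()['q'])"
```

```text
t 18.15 tray mm [164.7864  -0.3719  54.2979] rpy [-179.972    -0.3542  163.6611] F tray [ 0.4713  0.7047 -0.2065] open 6.129973456462732e-05 g 0.0
[-0.222  23.8177 11.0182 77.5485  0.0715 16.1166]
```

{"api": "play_rows", "payload": {"increments": [{"slide": [10,0,0],"angular": [0,0,0],"claw": -1},{"slide": [8,0,-2],"angular": [0,0,0],"claw": -1},{"slide": [6,0,-3],"angular": [0,0,0],"claw": -1},{"slide": [6,0,-4],"angular": [0,0,0],"claw": -1},{"slide": [6,0,-4],"angular": [0,0,0],"claw": -1},{"slide": [6,0,-4],"angular": [0,0,0],"claw": -1},{"slide": [0,0,0],"angular": [0,0,0],"claw": -1}]}}

```text
time: 18.85
ee_pos: [0.6449, 0.0097, 0.0784]
tcp_rot: [179.8, 0.3, 163.7]
wrist_force: [3.8, -2.2, 2.1]
opening: 0.0
grasp_force: 1.6
```

{"api": "play_rows", "payload": {"increments": [{"slide": [5,0,-2],"angular": [0,0,0],"claw": -1},{"slide": [5,0,-2],"angular": [0,0,0],"claw": -1},{"slide": [5,0,-2],"angular": [0,0,0],"claw": -1},{"slide": [5,0,-2],"angular": [0,0,0],"claw": -1},{"slide": [0,0,0],"angular": [0,0,0],"claw": -1}]}}

```text
time: 19.35
ee_pos: [0.624, 0.0156, 0.0827]
tcp_rot: [179.9, -0.1, 163.7]
wrist_force: [2.8, -0.7, 1.0]
opening: -0.0003
grasp_force: 1.4
```

```bash
python3 -c "
from h import *
st();print(bot.get_obs()['q'])"
```

```text
t 19.35 tray mm [104.9693   0.8034  82.7452] rpy [179.9384  -0.0603 163.7018] F tray [2.923  0.1082 0.9528] open -0.00033037465008487756 g 1.3974871847312897
[ 1.4002 15.1056  3.1071 78.0403  0.077  17.6985]
```

{"api": "play_rows", "payload": {"increments": [{"slide": [4,0,0],"angular": [0,0,0],"claw": -1},{"slide": [4,0,0],"angular": [0,0,0],"claw": -1},{"slide": [4,0,0],"angular": [0,0,0],"claw": -1},{"slide": [0,0,0],"angular": [0,0,0],"claw": -1}]}}

```text
time: 19.75
ee_pos: [0.6125, 0.0189, 0.0823]
tcp_rot: [179.9, -0.1, 163.7]
wrist_force: [2.6, -0.8, 0.3]
opening: 0.0001
grasp_force: 1.3
```

{"api": "play_rows", "payload": {"increments": [{"slide": [2,0,0],"angular": [0,0,0],"claw": -1},{"slide": [2,0,0],"angular": [0,0,0],"claw": -1},{"slide": [0,0,0],"angular": [0,0,0],"claw": -1}]}}

```text
time: 20.05
ee_pos: [0.6091, 0.02, 0.0825]
tcp_rot: [179.9, -0.0, 163.7]
wrist_force: [1.9, -0.7, 2.3]
opening: -0.0002
grasp_force: 1.4
```

```bash
python3 -c "
from h import *
st()"
```

```text
t 20.05 tray mm [89.4428  0.7957 82.5435] rpy [179.9346  -0.0479 163.694 ] F tray [ 2.0383 -0.1032  2.3233] open -0.00016857367257939974 g 1.4107215218245983
```

{"api": "play_rows", "payload": {"increments": [{"slide": [1.5,0,0],"angular": [0,0,0],"claw": -1},{"slide": [1.5,0,0],"angular": [0,0,0],"claw": -1},{"slide": [0,0,0],"angular": [0,0,0],"claw": -1}]}}

```text
time: 20.35
ee_pos: [0.6069, 0.0206, 0.0826]
tcp_rot: [179.9, 0.0, 163.7]
wrist_force: [6.1, -2.2, 0.3]
opening: -0.0002
grasp_force: 3.2
```

```bash
python3 -c "
from h import *
st()"
```

```text
t 20.35 tray mm [87.166   0.8217 82.5886] rpy [179.9318   0.0398 163.6809] F tray [ 6.4203 -0.3659  0.3342] open -0.0002181428573536251 g 3.2030951231718063
```

Force is rising at the expected contact. I'll press more firmly and look.

{"api": "play_rows", "payload": {"increments": [{"slide": [2,0,0],"angular": [0,0,0],"claw": -1},{"slide": [1,0,0],"angular": [0,0,0],"claw": -1},{"slide": [0,0,0],"angular": [0,0,0],"claw": -1},{"slide": [0,0,0],"angular": [0,0,0],"claw": -1}]}}

```text
time: 20.75
ee_pos: [0.6068, 0.0206, 0.0827]
tcp_rot: [179.9, 0.4, 163.6]
wrist_force: [22.5, -6.7, -7.4]
opening: 0.0003
grasp_force: 11.6
```

```bash
python3 - <<'E'
from h import *
st()
b=save('side','s5.png');a=save('top','t5.png')
c=np.vstack([cv2.resize(x[...,::-1],(600,300),interpolation=cv2.INTER_CUBIC) for x in (a[160:240,240:400],b[175:265,240:420])]);cv2.imwrite('pics/c6.png',c)
E
```

```text
t 20.75 tray mm [87.1102  0.8157 82.6816] rpy [179.9209   0.3711 163.6367] F tray [23.432  -0.0912 -7.4122] open 0.00034482279522648834 g 11.553572416305542
```

View pics/c6.png

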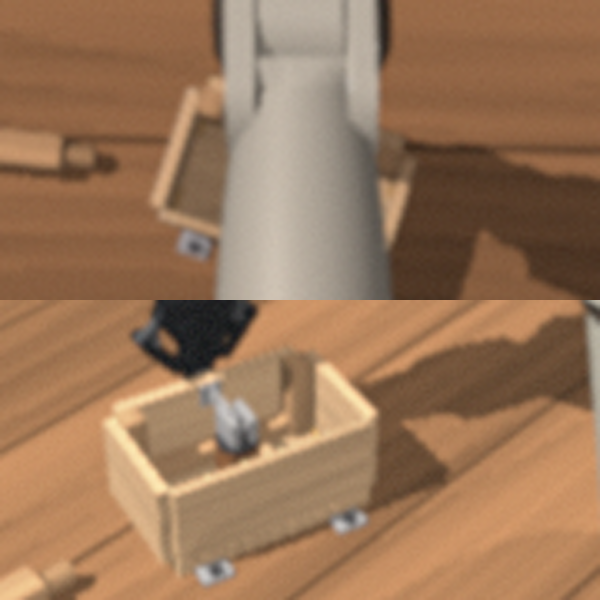

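The far wall is flush with the posts and the tongue is in the slot at (225,410). It is held firmly at 23 N, so I'm handing in.

```bash
python3 -c "
from h import *
print(bot.job_done())"
```

```text
the job is handed in; nothing more can be done
None
```

The box is up and handed in at about 21 s: both side walls are upright, the fastener is turned to the tongue, and the far wall is held against the posts at about 23 N with its tongue in the slot; my first push at the right wall missed (peaking near 50 N at the fingertips) and had to be redone.

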